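Tighten the recessed nut of a gear reducer

ROBOT

A 6-joint arm with a two-finger parallel gripper is mounted at the origin on the work surface. World frame = base frame: x ahead of the robot, y to its left, z up, the work surface at z = 0. Lengths are in m, angles in rad, forces in N, time in s.
With the tool pointing down it reaches from about 0.35 to 0.775 m from the base axis. Payload 5.5 kg.
Tool frame: the origin (TCP) lies on the centre line of the jaws, within the pads' length; the fingertips stand 11 mm ahead of it and the grasp point (between the pads) lies 8 mm behind it; z points along the fingers, y is the direction in which the jaws open and shut (so a half turn about z gives the same grasp; the last joint's range is limited). The gripper opens to 85 mm and grips with 20 to 120 N. Pads are 22 mm wide; open, the fingers measure 114 mm over their backs; the gripper's body (76 mm by 85 mm) begins 54 mm behind the grasp point. The pads swing forward as they close: fully open they stand 13 mm farther back than shut.
Start: joints at [-1.361, 0.313, 0.046, 1.304, 0, 1.431], TCP at [0.197, -0.54, 0.242] pointing down, gripper open.
Joint ranges: [-2.76, 2.76], [-0.86, 1.69], [-1.03, 1.26], [-2.2, 2.34], [-1.47, 1.5], [-3.14, 3.14]. Speed limits (rad/s): [2.57, 2.57, 3.14, 3.14, 3.14, 3.14].

INTERFACE

Orientations are given as a unit quaternion [w, x, y, z].
In Python, from workcell import env, imaging, order gives the robot as it stands. The module is installed in compiled form; this text tells all that it offers.
- The arm moves only by the tool move_arm, never from a script. Its argument "deltas" is one flat list of numbers, 7 for each row, row after row: the gripper's target within -1 to 1 (shut at 1, half-way at 0, fully open at -1), then the shift along the tool's x, y, z in m, then the turn, a rotation vector about the tool's x, y, z in degrees. In form: [jaw, tx, ty, tz, ax, ay, az, jaw, tx, ty, tz, ax, ay, az, ...]. A call has 1 to 10 rows; each row shifts and turns the commanded pose from where the row before left it, along the tool's axes as they then stand; what a row does not reach is not made up. A row lasts 1/8 s, in which the tool goes at most 62.5 mm and 10.7 degrees, less where a joint would pass 70% of its speed; a pose out of reach is approached as far as the arm can. A call is refused whole if a number of a shift passes 0.0625 or a number of a turn 10.7, either way. A call with a gripper value outside its range is refused whole. The fingers move at their own pace and stop on an object; "squeeze" is the grip in N (left out, the last holds). Time passes only in rows, so rows that do not move let the fingers close. It gives the time, the measured TCP pose, the force and the opening at its end, in the units of the state.
- env.get_state(): the state, without advancing time (a new reading comes with each control period).
- imaging.read_camera(name): name is "scene" or "top" or "wrist"; returns a dict with "img" (480x640x3 uint8, red, green, blue), "z_map" (480x640 float32, m along the optical axis (not along the pixel's ray), 0 where there is no reading), "fx", "fy", "cx", "cy" (pixels), "rvec" (rotation vector, rad) and "tvec" (3), from world to camera coordinates, as OpenCV has them. Camera axes: x right, y down, z forward; pixel columns grow to the right and rows downward; lengths in m; the calibration is good to about 2 mm. The wrist camera is an equidistant fisheye: a pixel r from the principal point sees the ray r / f radians off the axis. A picture is of the moment at which its call begins.
- order.hand_in(): hands the job in, once; it reports no verdict.
Trained networks look in a picture, given as the dict that the camera call returned (one of the last four; its "shot" number tells which), for a name from the list of things; names that differ only in an ending like _2 or _b are one class to them, and where a whole thing is asked for, a point or a joint stands for the part that bears it (a point fixed in the world has none). Each returns a list of dicts, best first, with "confidence" (0 to 1); they miss things now and then, are a little off and sometimes report something else, mostly with a low value. They report only what shows in the picture. A call takes as long as a camera call. They do not tell look-alikes from the thing itself.
- imaging.recognise(picture, thing): "centre" ([column, row] in pixels, amid what is visible of it).
- imaging.cut_out(picture, thing): "mask" (480x640 bool, what is visible of it) and "centre" ([column, row] in pixels, amid what is visible of it).
The state is a dict: "clock": time; "joint_pos": joint angles; "qvel": joint speeds; "tau": joint torques, N m; "tcp_pos": TCP position; "orientation": TCP orientation; "wrist_force": force on the tool from outside, world axes, zero at the start; "ft_torque": the same for the moment, N m; "finger_gap": finger opening in m.
Only numpy, scipy, OpenCV 4.12 (cv2) and the standard library are available. Lean on these libraries where they do the work, as an engineer would, in place of code of your own. Each camera call takes 0.05 s, during which the arm holds its last target.

TASK

The taller of the two T-handled socket extensions stands on a nut at the bottom of a deep bore in the gear reducer. Use it to turn that nut clockwise (seen from above) by one flat, about a sixth of a turn, then draw the extension straight out and lower it, without dropping it, upright into the round steel tool stand. Leave the shorter extension standing where it is.

Things in the scene. Friction and masses are not known exactly. Their poses are not given: they have to be found in the camera images.
- long_extension: Taller steel T-handle, loose, 0.45 kg, 170 mm long, upright on its nut in a bore. Origin: centre of its lower end, z up the shaft. Top: flat-sided bar along its x axis, 100 long, 14 wide, 14 high, mid-height 163 above the origin; shaft below it 12 diameter. Foot: hex socket 28 high, 49 over corners. The lower end starts 30 above the bench and must rise 85 to leave the bore.
- nut (a joint): Hex nut under the taller extension, 30 mm across flats, 18 high, on the floor of a bore 64 wide and 85 deep (reducer's top: 115 above the bench). Angle in rad, 0 at the start, growing clockwise from above. Upright axis, light friction (0.12 N m), stays where left, no end stop near one flat (1.05 rad). The socket has 0.13 rad of play before it drives the nut.
- stand: Round steel tool stand, fixed and empty: an upright open tube, 84 mm outside and 76 mm inside diameter, on a dark foot 100 x 100 mm. Origin: centre of the underside, z up. Inner floor 10 mm, rim 70 mm above the bench. It stands left or right of the reducer; the grey rectangular bin of bolts is something else.
- short_extension: The shorter extension of the same form, 105 mm long with a 70 mm bar, loose, standing on another nut in the reducer's second bore, 100 mm from the first, its top 135 mm above the bench (nothing else on the reducer or its motor is higher than 130): carry the taller one over it at a greater height. Origin: centre of its lower end. To be left alone.
Not all that is in view belongs to the job. Leave any red look-alike of the long_extension alone.

How it is judged:
On the way:
1. with the taller extension still on it, the nut is turned clockwise by about one flat (0.70 to 1.40 rad) (value of joint nut between 0.7 and 1.4 rad and distance of long_extension from where it was at the start of the episode below 0.02 m), for 0.2 s.
At the end, for the whole second after the job is handed in: The nut is turned clockwise by 0.70 to 1.40 rad; the taller extension stands at rest in the tool stand, its lower end within 10 mm of the stand's floor and 25 mm of its axis, upright within 0.2 rad; the shorter one still stands in its bore, within 20 mm of its start and upright within 0.2 rad (value of joint nut between 0.7 and 1.4 rad and horizontal distance between long_extension and stand below 0.025 m and z of long_extension in the frame of stand below 0.02 m and angle between each of long_extension, short_extension's own z axis and vertical below 0.2 rad and linear speed of long_extension below 0.03 m/s and distance of short_extension from where it was at the start of the episode below 0.02 m); the robot touches nothing.
It fails at once if the taller extension is dropped (falls out of the fingers faster than 0.8 m/s) (linear speed of long_extension above 0.8 m/s and contact force between long_extension and the fingers below 0.1 N).
It fails at once if the shorter extension is moved from its place by more than 20 mm (distance of short_extension from where it was at the start of the episode above 0.02 m).
It also fails if it takes over 48 s, if anything falls off the work surface, if the arm or the gripper's body presses on something with over 40 N, if the wrist force passes 120 N, or if a joint passes its speed limit or range.

## Working session

There is one attempt and no reset: what is moved stays moved. The work goes in short steps, Python scripts to look and compute and a tool call to move; the robot and the scene stay as the last step left them, time stands still between calls to the robot, and variables do not carry over. Pictures are saved under pics/ and viewed, and the job is handed in when it is done.

Besides the shell and the picture viewer there is one more tool, called after "Emit:" in YAML: its name, and indented under it one key for each argument. move_arm: Moves the arm, as the interface text tells. Its arguments: {"type":"object","properties":{"deltas":{"type":"array"},"squeeze":{"type":"number"}},"required":["deltas"]}

```bash
mkdir -p pics
cat > h.py <<'E'
import numpy as np,cv2
from workcell import env,imaging,order
def save(p,n): cv2.imwrite(f'pics/{n}.png',cv2.cvtColor(p['img'],cv2.COLOR_RGB2BGR))
def cloud(p):
    z=p['z_map'];v,u=np.mgrid[0:480,0:640]
    P=np.stack([(u-p['cx'])/p['fx']*z,(v-p['cy'])/p['fy']*z,z],-1)
    R=cv2.Rodrigues(np.array(p['rvec'],float))[0]
    W=(P-np.array(p['tvec']).ravel())@R
    W[z==0]=np.nan
    return W
E
python3 - <<'E'
from h import *
import pickle
s=env.get_state();print({k:np.round(v,3) for k,v in s.items()})
for c in ['scene','top']:
    p=imaging.read_camera(c);save(p,c+'0')
    pickle.dump(p,open(c+'0.pkl','wb'))
    W=cloud(p)
    for t in ['long_extension','short_extension','stand']:
        for d in imaging.recognise(p,t):
            u,v=np.round(d['centre']).astype(int);print(c,t,d['centre'],round(d['confidence'],2),np.round(W[v,u],3))
E
```

```text
{'clock': np.float64(0.0), 'joint_pos': array([-1.361,  0.314,  0.045,  1.304, -0.   ,  1.431]), 'qvel': array([-0.   ,  0.001,  0.   , -0.   , -0.001,  0.001]), 'tau': array([ 1.0000e-03, -4.8063e+01,  2.9853e+01,  1.9000e-02, -0.0000e+00,
        0.0000e+00]), 'tcp_pos': array([ 0.197, -0.54 ,  0.241]), 'orientation': array([-0.001,  0.985,  0.174, -0.   ]), 'wrist_force': array([ 0.074, -1.048,  0.018]), 'ft_torque': array([ 0.011, -0.045,  0.016]), 'finger_gap': np.float64(0.085)}
scene long_extension [337.6, 175.7] 0.95 [0.551 0.026 0.18 ]
scene long_extension [443.0, 261.3] 0.87 [0.648 0.197 0.097]
scene short_extension [278.7, 210.5] 0.57 [ 0.587 -0.066  0.132]
top long_extension [302.0, 235.1] 0.94 [0.544 0.02  0.198]
top long_extension [188.5, 175.0] 0.94 [0.642 0.194 0.103]
top short_extension [363.7, 218.2] 0.65 [ 0.573 -0.064  0.11 ]
```

View pics/scene0.png

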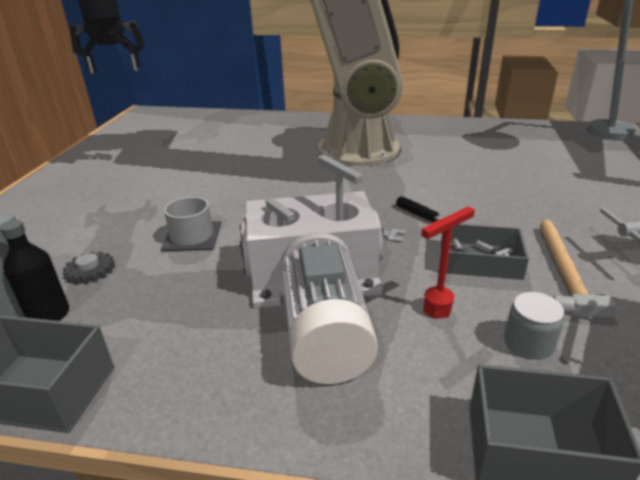

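View pics/top0.png

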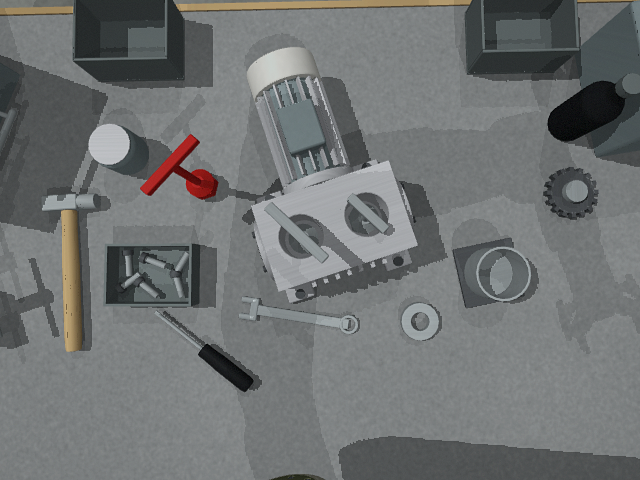

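Candidates for the taller extension:
- Steel bar: scene (340,168), top (296,232). It is on the reducer and higher than its neighbour, so I choose this one.
- Short steel bar: scene (280,210), top (368,214).
- Red look-alike: scene (447,225), top (172,165), on the bench.

The stand is at scene (190,222), top (502,273).

Run:
```python
from h import *
import pickle
for c in ['scene','top']:
    p=pickle.load(open(c+'0.pkl','rb'));W=cloud(p)
    def fit(name,m):
        P=W[m];xy=P[:,:2]
        r=cv2.minAreaRect((xy*1000).astype(np.float32))
        e=np.linalg.svd(xy-xy.mean(0),full_matrices=False)[2][0]
        print(c,name,len(P),'mean',P.mean(0).round(4),'z',np.percentile(P[:,2],[5,50,95]).round(4),'rect',np.round(r[0],1),np.round(r[1],1),'ang',np.degrees(np.arctan2(e[1],e[0])).round(1))
    X,Y,Z=W[...,0],W[...,1],W[...,2]
    near=(abs(X-.55)<.09)&(abs(Y-.02)<.08)
    fit('long',near&(Z>.188)&(Z<.21))
    fit('short',(abs(X-.57)<.06)&(abs(Y+.07)<.05)&(Z>.126)&(Z<.145))
    # stand
    m=(abs(Z-.07)<.004)&(abs(X-.5)<.12)&(Y<-.15)&(Y>-.4)
    if m.any():
        P=W[m]; A=np.c_[2*P[:,:2],np.ones(len(P))];s=np.linalg.lstsq(A,(P[:,:2]**2).sum(1),rcond=None)[0]
        fit('stand',m);print('circle',s[:2].round(4),np.sqrt(s[2]+s[0]**2+s[1]**2).round(4))
p=pickle.load(open('top0.pkl','rb'))
cv2.imwrite('pics/crop0.png',cv2.cvtColor(cv2.resize(p['img'][150:310,230:430],None,fx=4,fy=3.7,interpolation=2),cv2.COLOR_RGB2BGR)[:600])
```

```text
scene long 479 mean [0.5544 0.03   0.1956] z [0.189  0.1972 0.1993] rect [548.4  28.6] [99.2 16.5] ang 46.9
scene short 271 mean [ 0.5826 -0.0658  0.1321] z [0.127  0.133  0.1346] rect [578.8 -67.2] [70.1 16. ] ang 46.8
scene stand 235 mean [ 0.4909 -0.2776  0.0682] z [0.0663 0.0683 0.0701] rect [ 488.6 -276.8] [85.1 82.9] ang 33.3
circle [ 0.4893 -0.2772] 0.0398
top long 892 mean [0.5477 0.0274 0.199 ] z [0.1974 0.199  0.2007] rect [547.8  27.5] [99.9 14. ] ang -134.0
top short 523 mean [ 0.5772 -0.0676  0.1337] z [0.1306 0.1339 0.1357] rect [577.8 -67.8] [70.  14.6] ang -134.0
top stand 472 mean [ 0.4884 -0.2792  0.0689] z [0.0668 0.0689 0.0709] rect [ 489.4 -278. ] [82.9 82.3] ang 79.2
circle [ 0.4889 -0.2775] 0.0397
```

View pics/crop0.png

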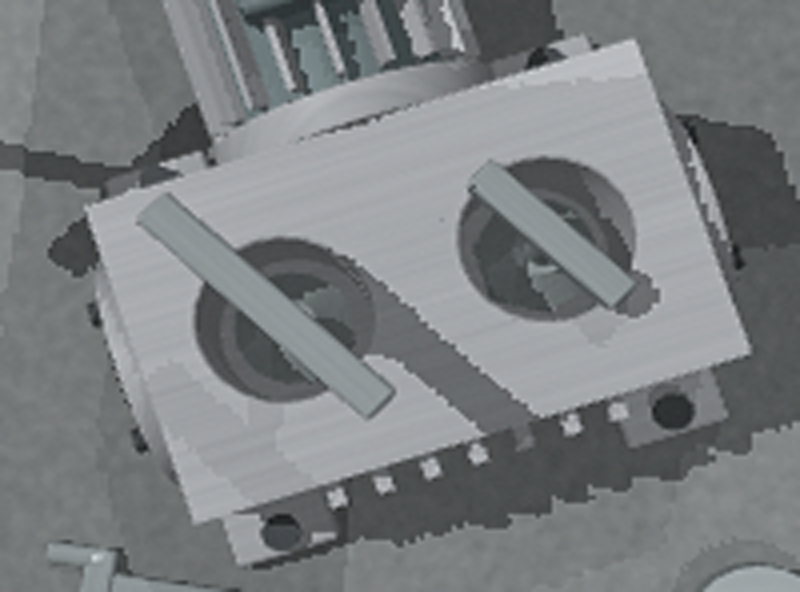

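The crop shows the taller steel bar over the left bore and the short one over the right bore. Bar centre is (0.548, 0.028), at 46.2°, top at z ≈ 0.199. The stand axis is at (0.489, -0.2775). I'll turn the wrist by -206° about tool z first, which leaves joint range for the later +68° clockwise turn.

Emit:
move_arm:
  deltas: [-1,0,0,-0.003,0,0,-10.3,-1,0,0,-0.003,0,0,-10.3,-1,0,0,-0.003,0,0,-10.3,-1,0,0,-0.003,0,0,-10.3,-1,0,0,-0.003,0,0,-10.3,-1,0,0,-0.003,0,0,-10.3,-1,0,0,-0.003,0,0,-10.3,-1,0,0,-0.003,0,0,-10.3,-1,0,0,-0.003,0,0,-10.3,-1,0,0,-0.003,0,0,-10.3]
  squeeze: 70

```text
clock: 1.65
tcp_pos: [0.1971, -0.5402, 0.2724]
orientation: [0.0, 0.474, 0.88, -0.0]
wrist_force: [0.3, -0.6, 0.3]
finger_gap: 0.0855
```

Emit:
move_arm:
  deltas: [-1,0,0,0,0,0,-10.3,-1,0,0,0,0,0,-10.3,-1,0,0,0,0,0,-10.3,-1,0,0,0,0,0,-10.3,-1,0,0,0,0,0,-10.3,-1,0,0,0,0,0,-10.3,-1,0,0,0,0,0,-10.3,-1,0,0,0,0,0,-10.3,-1,0,0,0,0,0,-10.3,-1,0,0,0,0,0,-10.3]

```text
clock: 2.9
tcp_pos: [0.197, -0.5402, 0.2723]
orientation: [-0.0, -0.394, 0.919, -0.0]
wrist_force: [-0.1, 0.8, -0.4]
finger_gap: 0.0856
```

```bash
cat >> h.py <<'E'
from scipy.spatial.transform import Rotation as Ro
def tool():
    s=env.get_state();R=Ro.from_quat(s['orientation'],scalar_first=True).as_matrix()
    print('t',round(float(s['clock']),2),'j6',round(float(s['joint_pos'][5]),2),'tcp',np.round(s['tcp_pos'],4),'az',np.degrees(np.arctan2(R[1,0],R[0,0])).round(2),'zax',R[:,2].round(4),'F',np.round(s['wrist_force'],1),'gap',round(float(s['finger_gap']),4));return s,R
def togo(t):
    s,R=tool();print('delta tool',(R.T@(np.array(t)-s['tcp_pos'])).round(4))
E
python3 -c "
from h import *
togo([.548,.028,.26])"
```

```text
t 2.9 j6 -2.17 tcp [ 0.197  -0.5402  0.2723] az -133.62 zax [ 0.e+00 -1.e-04 -1.e+00] F [-0.1  0.8 -0.4] gap 0.0856
delta tool [-0.6535  0.1379  0.0123]
```

Emit:
move_arm:
  deltas: [-1,-0.055,0.0115,0.001,0,0,0,-1,-0.055,0.0115,0.001,0,0,0,-1,-0.055,0.0115,0.001,0,0,0,-1,-0.055,0.0115,0.001,0,0,0,-1,-0.055,0.0115,0.001,0,0,0,-1,-0.055,0.0115,0.001,0,0,0,-1,-0.055,0.0115,0.001,0,0,0,-1,-0.055,0.0115,0.001,0,0,0,-1,-0.055,0.0115,0.001,0,0,0,-1,-0.055,0.0115,0.001,0,0,0]

```text
clock: 4.15
tcp_pos: [0.4969, -0.0628, 0.2626]
orientation: [0.0, -0.391, 0.92, -0.0]
wrist_force: [1.1, -0.7, 0.9]
finger_gap: 0.0854
```

Emit:
move_arm:
  deltas: [-1,-0.05,0.0115,0.001,0,0,0,-1,-0.0535,0.0115,0.001,0,0,0,-1,0,0,0,0,0,0,-1,0,0,0,0,0,0]

```text
clock: 4.65
tcp_pos: [0.551, 0.026, 0.26]
orientation: [-0.0, -0.391, 0.92, -0.0]
wrist_force: [-0.4, -0.5, 0.2]
finger_gap: 0.0853
```

```bash
python3 -c "
from h import *
togo([.548,.028,.184])
p=imaging.read_camera('wrist');save(p,'w1');print(p['cx'],p['cy'],p['fx'])
p=imaging.read_camera('scene');save(p,'s1')
"
```

```text
t 4.65 j6 -0.9 tcp [0.551 0.026 0.26 ] az -133.91 zax [-8.e-04 -4.e-04 -1.e+00] F [-0.4 -0.5  0.2] gap 0.0853
delta tool [0.0006 0.0035 0.076 ]
317.45089742841805 240.83793834144026 371.64829954431775
```

View pics/w1.png

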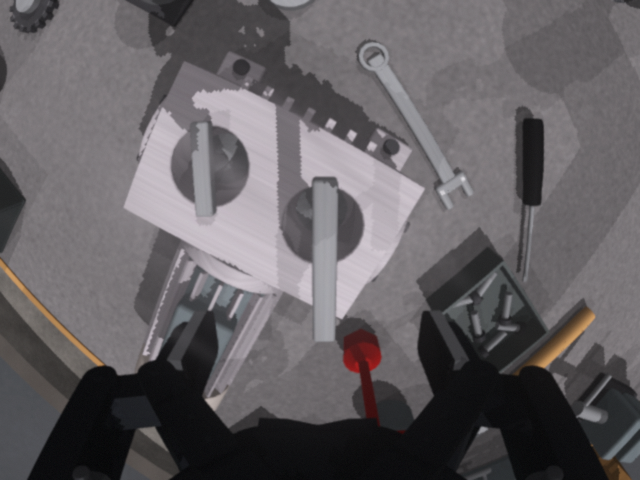

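In the wrist view the bar runs vertically from (325,180) to (325,340), parallel to the pads. The jaw tips at about (190,340) and (440,330) are a few mm off centre, which agrees with the computed 3.5 mm shift. Descending now.

Emit:
move_arm:
  deltas: [-1,0.0006,0.0035,0,0,0,0,-1,0,0,0.025,0,0,0,-1,0,0,0.025,0,0,0,-1,0,0,0.016,0,0,0,-1,0,0,0.01,0,0,0,-1,0,0,0,0,0,0]

```text
clock: 5.5
tcp_pos: [0.548, 0.0278, 0.1839]
orientation: [-0.0, -0.391, 0.92, 0.0]
wrist_force: [-0.4, -0.3, 0.1]
finger_gap: 0.0854
```

```bash
python3 -c "
from h import *
togo([.548,.028,.184])"
```

```text
t 5.5 j6 -0.9 tcp [0.548  0.0278 0.1839] az -133.98 zax [-9.e-04 -0.e+00 -1.e+00] F [-0.4 -0.3  0.1] gap 0.0854
delta tool [-0.0001  0.0002 -0.0001]
```

Emit:
move_arm:
  deltas: [0.5,0,0,0,0,0,0,0.6,0,0,0,0,0,0,0.7,0,0,0,0,0,0,0.8,0,0,0,0,0,0,1,0,0,0,0,0,0,1,0,0,0,0,0,0,1,0,0,0,0,0,0,1,0,0,0,0,0,0]
  squeeze: 70

```text
clock: 6.5
tcp_pos: [0.5486, 0.028, 0.1847]
orientation: [0.0, -0.391, 0.92, -0.0]
wrist_force: [-0.7, 0.5, 5.8]
finger_gap: 0.0124
```

```bash
python3 -c "
from h import *
s,R=tool();print(s['ft_torque'])
p=imaging.read_camera('scene');save(p,'s2')
cv2.imwrite('pics/s2c.png',cv2.cvtColor(cv2.resize(p['img'][80:280,220:460],None,fx=3,fy=3),cv2.COLOR_RGB2BGR))
"
```

```text
t 6.5 j6 -0.9 tcp [0.5486 0.028  0.1847] az -133.96 zax [ 7.e-04 -0.e+00 -1.e+00] F [-0.7  0.5  5.8] gap 0.0124
[0.19118947 0.24585583 0.03028599]
```

View pics/s2c.png

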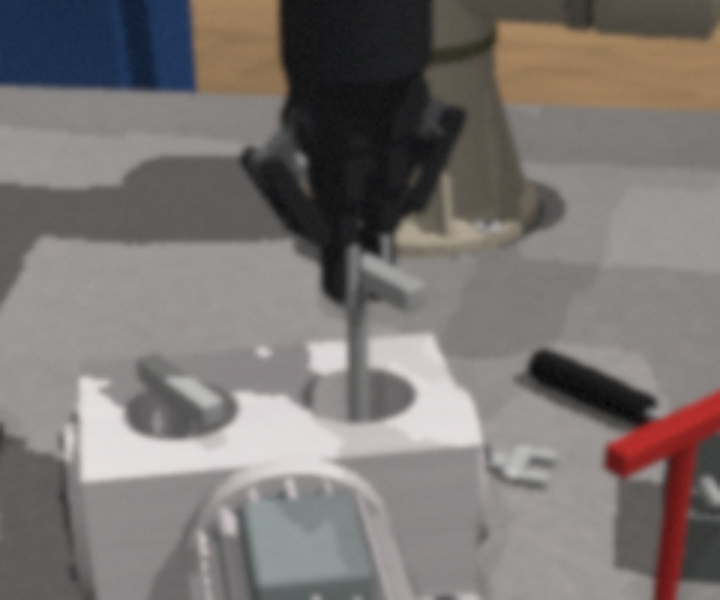

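Gripped: the gap is 12.4 mm and the bar is in the jaws at crop (355,265). Next is the 68° clockwise turn (positive tool z).

Emit:
move_arm:
  deltas: [1,0,0,0,0,0,4,1,0,0,0,0,0,4,1,0,0,0,0,0,4,1,0,0,0,0,0,4,1,0,0,0,0,0,4,1,0,0,0,0,0,4,1,0,0,0,0,0,4,1,0,0,0,0,0,4,1,0,0,0,0,0,4,1,0,0,0,0,0,0]

```text
clock: 7.8
tcp_pos: [0.5486, 0.0277, 0.1846]
orientation: [0.0, -0.088, 0.996, -0.0]
wrist_force: [-2.1, -0.8, 5.6]
finger_gap: 0.0127
```

```bash
python3 -c "
from h import *
s,R=tool();print(s['ft_torque'])
p=imaging.read_camera('wrist');save(p,'w3')
"
```

```text
t 7.8 j6 -0.27 tcp [0.5486 0.0277 0.1846] az -169.95 zax [ 7.e-04 -8.e-04 -1.e+00] F [-2.1 -0.8  5.6] gap 0.0127
[-0.14879745  0.161604   -0.01674976]
```

View pics/w3.png

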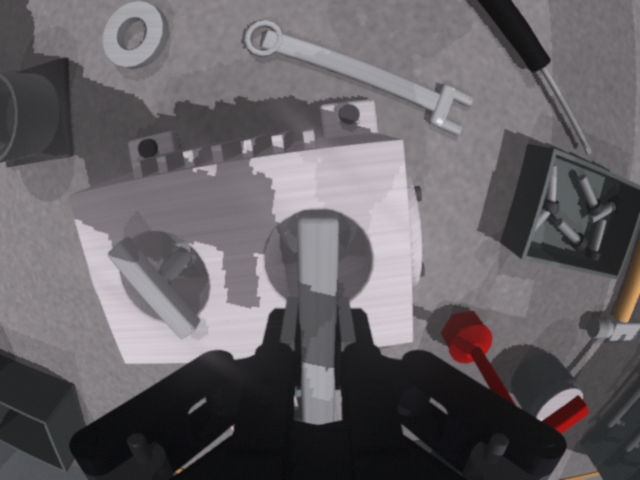

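The bar at (318,220)–(318,420) is still parallel to the pads, so it turns with the gripper. Turning the rest.

Emit:
move_arm:
  deltas: [1,0,0,0,0,0,4,1,0,0,0,0,0,4,1,0,0,0,0,0,4,1,0,0,0,0,0,4,1,0,0,0,0,0,4,1,0,0,0,0,0,4,1,0,0,0,0,0,4,1,0,0,0,0,0,4]

```text
clock: 8.85
tcp_pos: [0.5486, 0.0274, 0.1846]
orientation: [0.0, 0.191, 0.982, -0.001]
wrist_force: [-1.7, -1.4, 4.6]
finger_gap: 0.0126
```

```bash
python3 -c "
from h import *
s,R=tool();print(s['ft_torque'])
p=imaging.read_camera('wrist');save(p,'w4')
p=imaging.read_camera('scene');save(p,'s4')
"
```

```text
t 8.85 j6 0.29 tcp [0.5486 0.0274 0.1846] az 157.96 zax [ 5.0e-04 -1.5e-03 -1.0e+00] F [-1.7 -1.4  4.6] gap 0.0126
[-0.33433796  0.25809501  0.25688895]
```

View pics/w4.png

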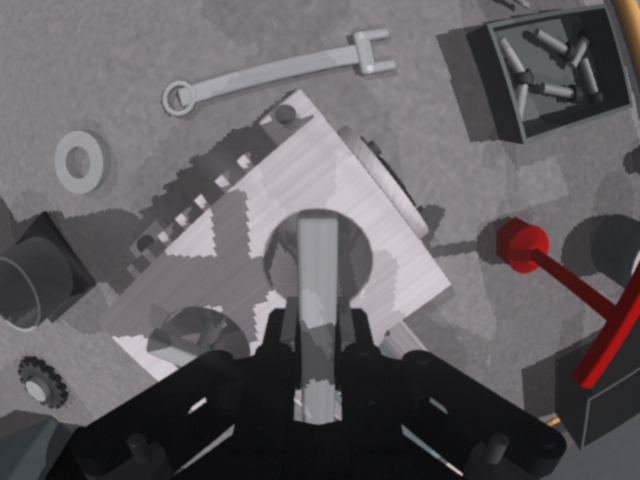

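Still aligned, and a 0.26 N m resisting torque shows the socket drives the nut. I'll hold briefly, back off 3° within the play to free the socket, and lift straight up.

Emit:
move_arm:
  deltas: [1,0,0,0,0,0,0,1,0,0,0,0,0,0,1,0,0,0,0,0,0,1,0,0,0,0,0,-3,1,0,0,0,0,0,0,1,0,0,-0.005,0,0,0,1,0,0,-0.01,0,0,0,1,0,0,-0.015,0,0,0]

```text
clock: 9.95
tcp_pos: [0.5476, 0.0282, 0.2141]
orientation: [-0.001, 0.165, 0.986, 0.0]
wrist_force: [-0.4, 0.4, -3.8]
finger_gap: 0.0126
```

Emit:
move_arm:
  deltas: [1,0,0,-0.015,0,0,0,1,0,0,-0.015,0,0,0,1,0,0,-0.015,0,0,0,1,0,0,-0.015,0,0,0,1,0,0,-0.015,0,0,0,1,0,0,-0.015,0,0,0,1,0,0,-0.015,0,0,0,1,0,0,-0.015,0,0,0,1,0,0,0,0,0,0]

```text
clock: 11.08
tcp_pos: [0.5491, 0.0279, 0.3358]
orientation: [0.001, 0.165, 0.986, 0.0]
wrist_force: [-0.8, -0.7, -5.4]
finger_gap: 0.0127
```

```bash
python3 -c "
from h import *
s,R=tool();print(s['ft_torque'])
togo([.489,-.2775,.335])
p=imaging.read_camera('top');save(p,'t5')
p=imaging.read_camera('scene');save(p,'s5')
"
```

```text
t 11.07 j6 0.24 tcp [0.5491 0.0279 0.3358] az 161.04 zax [ 2.6e-03 -3.0e-04 -1.0e+00] F [-0.8 -0.7 -5.4] gap 0.0127
[-0.0357074   0.02442126 -0.01305339]
t 11.07 j6 0.24 tcp [0.5491 0.0279 0.3358] az 161.04 zax [ 2.6e-03 -3.0e-04 -1.0e+00] F [-0.8 -0.7 -5.4] gap 0.0127
delta tool [-0.0424 -0.3084  0.0008]
```

View pics/s5.png

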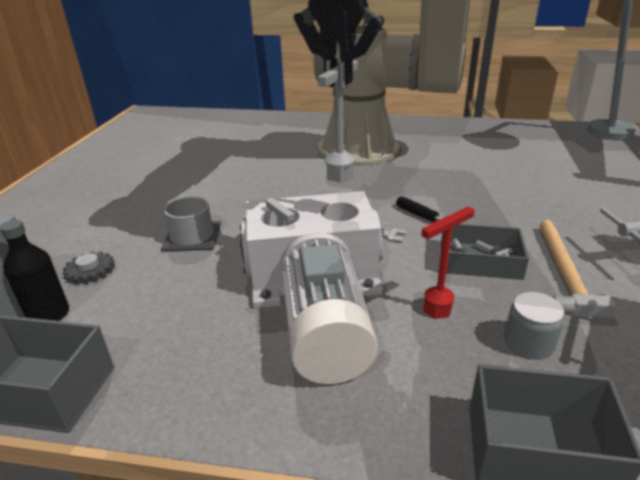

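The extension hangs upright, socket at (340,168), clear of the bore, and the short one has not moved. Carrying it to the stand, with the lower end about 0.18 up.

Emit:
move_arm:
  deltas: [1,-0.002,-0.012,0,0,0,0,1,-0.003,-0.022,0,0,0,0,1,-0.003,-0.022,0,0,0,0,1,-0.003,-0.024,0,0,0,0,1,-0.003,-0.024,0,0,0,0,1,-0.003,-0.024,0,0,0,0,1,-0.003,-0.024,0,0,0,0,1,-0.003,-0.024,0,0,0,0,1,-0.003,-0.024,0,0,0,0,1,-0.003,-0.024,0,0,0,0]

```text
clock: 12.42
tcp_pos: [0.5021, -0.1946, 0.3336]
orientation: [-0.001, 0.165, 0.986, -0.0]
wrist_force: [0.3, 0.0, -4.4]
finger_gap: 0.0129
```

Emit:
move_arm:
  deltas: [1,-0.004,-0.024,0,0,0,0,1,-0.004,-0.024,0,0,0,0,1,-0.004,-0.022,0,0,0,0,1,-0.001,-0.012,0,0,0,0,1,0,0,0,0,0,0,1,0,0,0,0,0,0,1,0,0,0,0,0,0]

```text
clock: 13.3
tcp_pos: [0.4889, -0.2743, 0.3344]
orientation: [0.0, 0.164, 0.986, 0.0]
wrist_force: [0.2, 0.7, -3.4]
finger_gap: 0.0126
```

```bash
python3 -c "
from h import *
togo([.489,-.2775,.335])
for c in ['scene','top']:
    p=imaging.read_camera(c);save(p,c+'6');W=cloud(p);X,Y,Z=W[...,0],W[...,1],W[...,2]
    for lo,hi in [(.17,.19),(.19,.215),(.23,.26),(.26,.29),(.29,.32)]:
        m=(abs(X-.49)<.04)&(abs(Y+.28)<.04)&(Z>lo)&(Z<hi)
        if m.sum()>3: print(c,lo,m.sum(),np.median(W[m],0).round(4),W[m][:,2].min().round(4))
"
```

```text
t 13.3 j6 -0.32 tcp [ 0.4889 -0.2743  0.3344] az 161.1 zax [ 1.e-04  1.e-04 -1.e+00] F [ 0.2  0.7 -3.4] gap 0.0126
delta tool [-0.0012 -0.003  -0.0006]
scene 0.17 166 [ 0.5048 -0.2636  0.1846] 0.1779
scene 0.19 409 [ 0.5046 -0.264   0.204 ] 0.1901
scene 0.23 126 [ 0.4921 -0.2703  0.2456] 0.2302
scene 0.26 129 [ 0.4924 -0.2707  0.2752] 0.2603
scene 0.29 141 [ 0.4916 -0.2709  0.3053] 0.2902
top 0.17 134 [ 0.4923 -0.2542  0.1847] 0.1775
top 0.19 722 [ 0.4907 -0.26    0.2107] 0.19
top 0.23 145 [ 0.489  -0.2683  0.2451] 0.2302
top 0.26 178 [ 0.4889 -0.2687  0.2759] 0.2602
top 0.29 110 [ 0.4888 -0.2685  0.2988] 0.2902
```

View pics/scene6.png

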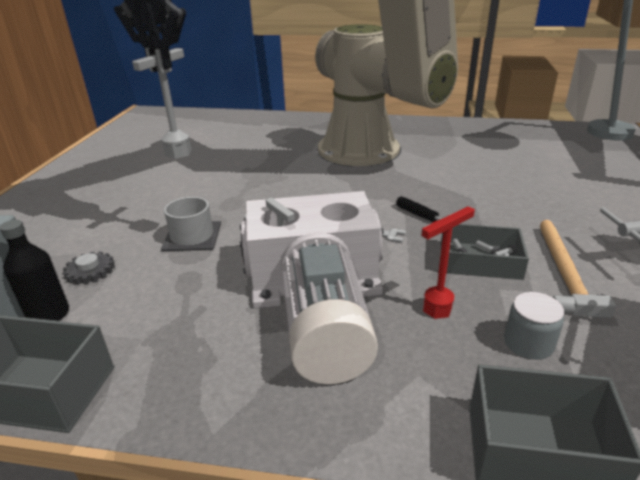

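The shaft is vertical (its centre is the same from 0.23 to 0.30) and sits on the TCP axis. The lower end is at about 0.179, so it needs roughly 0.169 down. I'll correct 3 mm and lower.

Emit:
move_arm:
  deltas: [1,-0.001,-0.003,0,0,0,0,1,0,0,0.012,0,0,0,1,0,0,0.018,0,0,0,1,0,0,0.018,0,0,0,1,0,0,0.018,0,0,0,1,0,0,0.012,0,0,0,1,0,0,0.012,0,0,0,1,0,0,0.012,0,0,0,1,0,0,0,0,0,0]

```text
clock: 14.52
tcp_pos: [0.4882, -0.2778, 0.2312]
orientation: [-0.001, 0.165, 0.986, 0.0]
wrist_force: [-0.4, 0.8, -4.5]
finger_gap: 0.0129
```

```bash
python3 -c "
from h import *
togo([.489,-.2775,.165])
p=imaging.read_camera('scene');save(p,'s7')
cv2.imwrite('pics/s7c.png',cv2.cvtColor(cv2.resize(p['img'][80:280,80:320],None,fx=3,fy=3),cv2.COLOR_RGB2BGR))
"
```

```text
t 14.53 j6 -0.33 tcp [ 0.4882 -0.2778  0.2312] az 161.04 zax [-0.0016  0.0011 -1.    ] F [-0.4  0.8 -4.5] gap 0.0129
delta tool [-0.0008  0.0005  0.0662]
```

View pics/s7c.png

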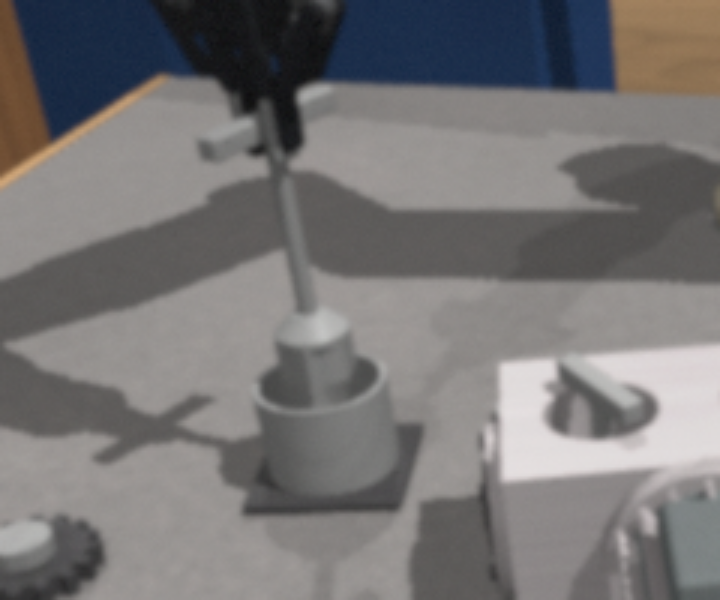

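The socket at crop (315,365) is above the tube, centred on its mouth. Lowering the last part gently.

Emit:
move_arm:
  deltas: [1,0,0,0.01,0,0,0,1,0,0,0.012,0,0,0,1,0,0,0.012,0,0,0,1,0,0,0.012,0,0,0,1,0,0,0.009,0,0,0,1,0,0,0.004,0,0,0,1,0,0,0.003,0,0,0,1,0,0,0,0,0,0]

```text
clock: 15.58
tcp_pos: [0.4888, -0.2783, 0.1704]
orientation: [0.0, 0.165, 0.986, -0.0]
wrist_force: [0.2, -0.1, -4.6]
finger_gap: 0.0126
```

Emit:
move_arm:
  deltas: [1,0,0,0.0015,0,0,0,1,0,0,0,0,0,0]

```text
clock: 15.82
tcp_pos: [0.4887, -0.2783, 0.169]
orientation: [0.0, 0.165, 0.986, -0.0]
wrist_force: [0.1, 0.1, -4.8]
finger_gap: 0.0127
```

Emit:
move_arm:
  deltas: [1,0,0,0.0015,0,0,0,1,0,0,0,0,0,0]

```text
clock: 16.08
tcp_pos: [0.4886, -0.2782, 0.1672]
orientation: [-0.0, 0.165, 0.986, 0.0]
wrist_force: [0.1, 0.4, -4.1]
finger_gap: 0.0127
```

Emit:
move_arm:
  deltas: [1,0,0,0.0015,0,0,0,1,0,0,0,0,0,0]

```text
clock: 16.32
tcp_pos: [0.4886, -0.2782, 0.1657]
orientation: [-0.0, 0.165, 0.986, 0.0]
wrist_force: [0.1, 0.1, -5.4]
finger_gap: 0.0128
```

Emit:
move_arm:
  deltas: [1,0,0,0.001,0,0,0,1,0,0,0,0,0,0]

```text
clock: 16.58
tcp_pos: [0.4887, -0.2782, 0.1648]
orientation: [0.0, 0.165, 0.986, -0.0]
wrist_force: [-0.9, 0.0, -4.6]
finger_gap: 0.0124
```

Emit:
move_arm:
  deltas: [1,0,0,0.001,0,0,0,1,0,0,0,0,0,0]

```text
clock: 16.82
tcp_pos: [0.489, -0.2784, 0.1647]
orientation: [0.001, 0.165, 0.986, -0.0]
wrist_force: [-1.4, 0.3, 1.4]
finger_gap: 0.0129
```

Emit:
move_arm:
  deltas: [1,0,0,0.001,0,0,0,1,0,0,0,0,0,0]

```text
clock: 17.08
tcp_pos: [0.4894, -0.2787, 0.1647]
orientation: [0.001, 0.165, 0.986, -0.001]
wrist_force: [-2.0, 1.3, 8.9]
finger_gap: 0.0127
```

Contact with the stand floor: the wrist force went from −4.6 to +8.9 N and z stopped at 0.1647. I'll ease up 1 mm, then open slowly.

Emit:
move_arm:
  deltas: [1,0,0,-0.001,0,0,0,0.8,0,0,0,0,0,0,0.7,0,0,0,0,0,0,0.6,0,0,0,0,0,0,0.5,0,0,0,0,0,0,0.3,0,0,0,0,0,0,0,0,0,0,0,0,0,0,0,0,0,0,0,0,0,0,0,0,0,0]

```text
invalid input
```

```bash
python3 -c "
from h import *
tool()
p=imaging.read_camera('wrist');save(p,'w8')
"
```

```text
t 17.07 j6 -0.33 tcp [ 0.4894 -0.2787  0.1647] az 161.05 zax [ 0.0024 -0.0019 -1.    ] F [-2.   1.3  8.9] gap 0.0127
```

View pics/w8.png

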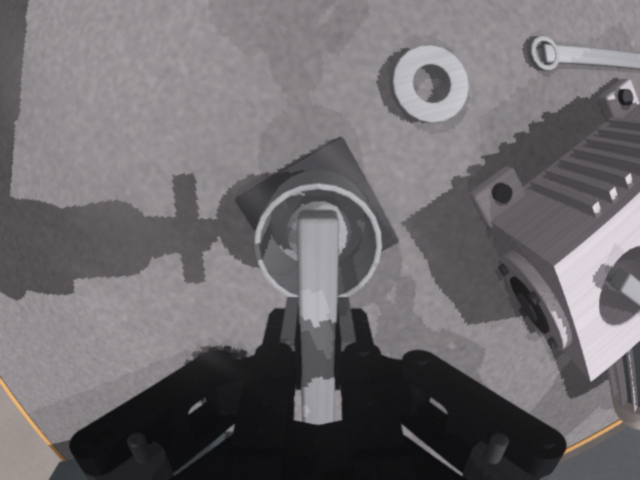

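The call was refused because I miscounted the numbers. The picture shows the socket inside the tube at (318,240), still gripped. Resending with correct rows.

Emit:
move_arm:
  deltas: [1,0,0,-0.001,0,0,0,0.8,0,0,0,0,0,0,0.7,0,0,0,0,0,0,0.6,0,0,0,0,0,0,0.5,0,0,0,0,0,0,0.3,0,0,0,0,0,0,0,0,0,0,0,0,0,0,0,0,0,0,0,0]

```text
clock: 18.12
tcp_pos: [0.4887, -0.2782, 0.1637]
orientation: [-0.0, 0.165, 0.986, -0.0]
wrist_force: [0.3, -0.0, 0.9]
finger_gap: 0.0424
```

```bash
python3 -c "
from h import *
tool()
p=imaging.read_camera('wrist');save(p,'w9')
"
```

```text
t 18.12 j6 -0.33 tcp [ 0.4887 -0.2782  0.1637] az 161.04 zax [-0.e+00 -1.e-04 -1.e+00] F [ 0.3 -0.   0.9] gap 0.0424
```

View pics/w9.png

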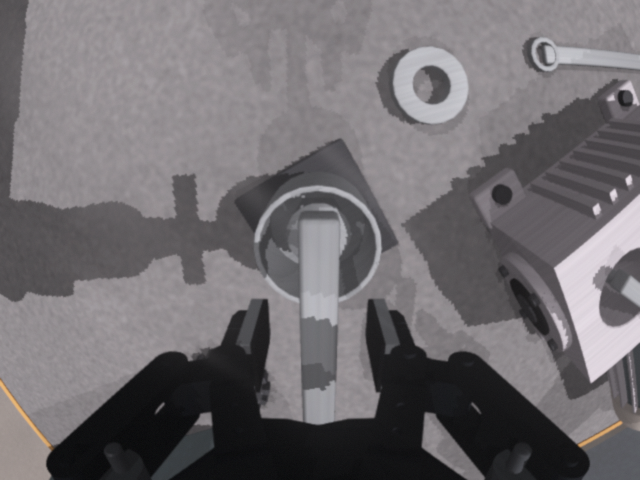

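The jaws are open about 14 mm clear on each side, and the extension stands upright and undisturbed. Retreating straight up.

Emit:
move_arm:
  deltas: [-0.3,0,0,-0.01,0,0,0,-0.3,0,0,-0.02,0,0,0,-0.3,0,0,-0.03,0,0,0,-0.3,0,0,-0.03,0,0,0,-0.3,0,0,-0.03,0,0,0,-0.3,0,0,0,0,0,0,-0.3,0,0,0,0,0,0]

```text
clock: 19.05
tcp_pos: [0.4886, -0.2782, 0.2836]
orientation: [0.0, 0.165, 0.986, -0.0]
wrist_force: [-0.7, -0.0, -0.4]
finger_gap: 0.0556
```

```bash
python3 -c "
from h import *
tool()
for c in ['scene','top']:
    p=imaging.read_camera(c);save(p,c+'10');W=cloud(p);X,Y,Z=W[...,0],W[...,1],W[...,2]
    for lo,hi in [(.08,.11),(.11,.14),(.14,.163),(.17,.19)]:
        m=(abs(X-.49)<.05)&(abs(Y+.28)<.055)&(Z>lo)&(Z<hi)
        if m.sum()>3: print(c,lo,m.sum(),np.median(W[m],0).round(4),'zmax',W[m][:,2].max().round(4))
    m=(abs(X-.578)<.05)&(abs(Y+.068)<.05)&(Z>.126)&(Z<.145);print('short',cv2.minAreaRect((W[m][:,:2]*1000).astype(np.float32)),np.median(W[m][:,2]))
    m=(abs(X-.548)<.02)&(abs(Y-.028)<.02);print('bore z',np.percentile(Z[m],[5,50,90]).round(3))
    if c=='top': cv2.imwrite('pics/t10c.png',cv2.cvtColor(cv2.resize(p['img'][180:310,250:390],None,fx=4.5,fy=4.5),cv2.COLOR_RGB2BGR))
"
```

```text
t 19.05 j6 -0.33 tcp [ 0.4886 -0.2782  0.2836] az 161.04 zax [ 0.e+00 -1.e-04 -1.e+00] F [-0.7 -0.  -0.4] gap 0.0556
scene 0.08 94 [ 0.4921 -0.2749  0.0949] zmax 0.1096
scene 0.11 101 [ 0.4921 -0.2749  0.1249] zmax 0.1393
scene 0.14 79 [ 0.4921 -0.2748  0.1514] zmax 0.1628
scene 0.17 365 [ 0.4964 -0.2754  0.1772] zmax 0.1804
short ((579.0452270507812, -67.24966430664062), (69.46603393554688, 14.771096229553223), 46.74299240112305) 0.13310006477362135Traceback (most recent call last):
  File "<string>", line 10, in <module>
    m=(abs(X-.548)<.02)&(abs(Y-.028)<.02);print('bore z',np.percentile(Z[m],[5,50,90]).round(3))
                                                         ~~~~~~~~~~~~~^^^^^^^^^^^^^^^^
    return _quantile_unchecked(
        a, q, axis, out, overwrite_input, method, keepdims, weights)
    return _ureduce(a,
                    func=_quantile_ureduce_func,
    ...<5 lines>...
                    overwrite_input=overwrite_input,
                    method=method)
    r = func(a, **kwargs)
    result = _quantile(arr,
                       quantiles=q,
    ...<2 lines>...
                       out=out,
                       weights=wgt)
    slices_having_nans = np.isnan(arr[-1, ...])
                                  ~~~^^^^^^^^^
IndexError: index -1 is out of bounds for axis 0 with size 0
```

View pics/scene10.png

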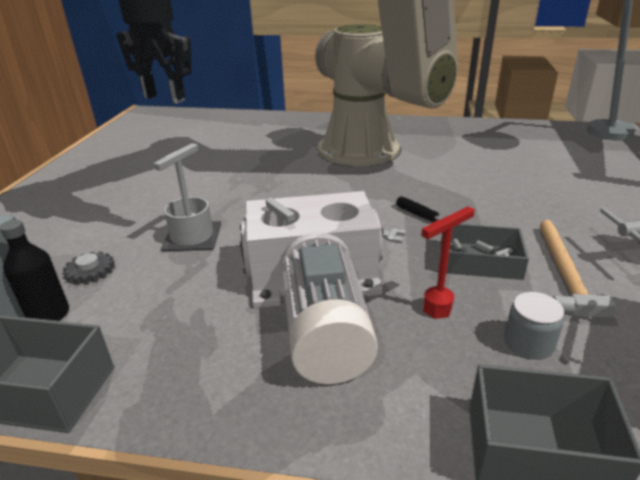

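The extension stands upright in the stand at (182,190), top at about 0.179, vertical shaft. The short one is unmoved. Now a look at the nut from the top camera.

```bash
python3 -c "
from h import *
p=imaging.read_camera('top');save(p,'t11');W=cloud(p);X,Y,Z=W[...,0],W[...,1],W[...,2]
cv2.imwrite('pics/t11c.png',cv2.cvtColor(cv2.resize(p['img'][180:310,250:390],None,fx=4.5,fy=4.5,interpolation=2),cv2.COLOR_RGB2BGR))
m=(abs(X-.548)<.032)&(abs(Y-.028)<.032)&(Z<.06)&(Z>.035);print(m.sum())
if m.any():
  q=W[m];print(q.mean(0).round(4),np.percentile(q[:,2],[10,50,90]));
m=(abs(X-.49)<.06)&(abs(Y+.28)<.06)&(Z>.17)&(Z<.19);print(cv2.minAreaRect((W[m][:,:2]*1000).astype(np.float32)),np.median(W[m][:,2]))
"
```

```text
424
[0.5514 0.0311 0.0477] [0.04295761 0.04740055 0.05262746]
((488.5557556152344, -277.05755615234375), (15.171775817871094, 99.49217224121094), 70.97654724121094) 0.17876311463135536
```

View pics/t11c.png

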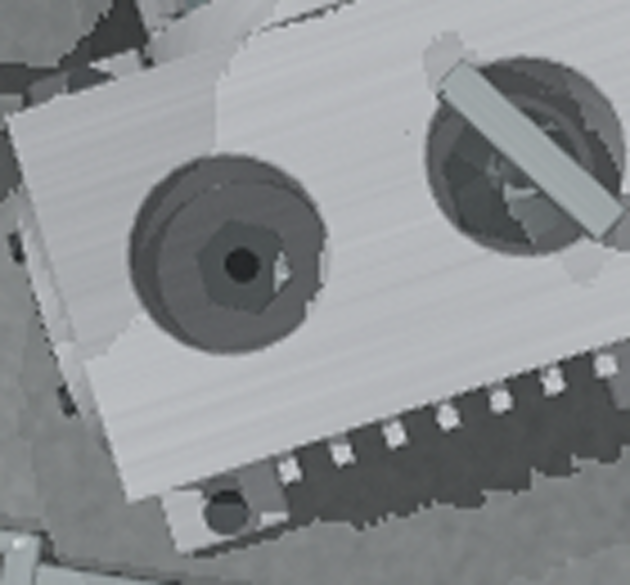

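```bash
python3 -c "
from h import *
print(order.hand_in())"
```

```text
the job is handed in; nothing more can be done
None
```

I turned the nut one flat clockwise, drew the taller extension out, set it upright in the tool stand, and handed the job in at about 19 s. No verdict was reported.

**Turn:** I gripped the taller extension's bar and turned it 68° clockwise. Less the socket's play, that should put the nut at about 1.06–1.19 rad. About 0.26 N m of resisting torque at the end showed the socket driving the nut. I then backed off 3°, within the play, to free the socket. I could not confirm the nut's angle by eye: its hexagon looks the same every 60°, so the figure rests on the measured wrist turn and the torque.

**Placing:** I lifted it straight out, carried it over with its lower end about 0.18 m up, and lowered it until it touched the stand's floor. Then I released it and backed away upwards.

**Last checks:**
- **Taller extension:** centre at (0.4886, -0.2771), within about 1 mm of the stand's axis. Its top is at 0.179 m, so the lower end is on the 10 mm floor, and the shaft is vertical.
- **Shorter extension:** within about 1–2 mm of where it started, still upright.
- **Gripper:** about 0.1 m above everything and touching nothing.

**Errors:** one move call was refused because I miscounted its numbers; I resent it corrected. One check script stopped on an empty depth selection. Neither affected the scene.

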